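# Back off a ratchet indexing fixture by one notch

### The arm

A 7-joint arm with a two-finger parallel gripper is mounted at the origin on the work surface. World frame = base frame: x ahead of the robot, y to its left, z up, the work surface at z = 0. Lengths are in m, angles in rad, forces in N, time in s.
With the tool pointing down it reaches from about 0.4 to 0.875 m from the base axis. Payload 19.3 kg.
Tool frame: the origin (TCP) lies between the finger pads; the fingertips stand 17 mm ahead of it and the grasp point (between the pads) lies 2 mm behind it; z points along the fingers, x is the direction in which the jaws open and shut, and the axes are right-handed (so a half turn about z gives the same grasp; the last joint's range is limited). The gripper opens to 85 mm and grips with 20 to 120 N. Pads are 22 mm wide; open, the fingers measure 114 mm over their backs; the gripper's body (76 mm by 85 mm) begins 54 mm behind the grasp point. The pads swing forward as they close: fully open they stand 13 mm farther back than shut.
Start: joints at [-1.314, 0.521, -0.036, 1.599, 0.021, 1.021, -0.113], TCP at [0.201, 0.592, 0.248] pointing down, gripper open.
Joint ranges: [-2.91, 2.91], [-0.3, 2.13], [-1.5, 1.42], [0.17, 2.43], [-1.26, 4.41], [0.16, 1.93], [-2.52, 2.52]. Speed limits (rad/s): [1.89, 1.89, 2.39, 2.39, 3.01, 3.01, 3.01].

### API

Orientations are given as [roll, pitch, yaw] about the fixed x, y, z axes, in that order (R = Rz(yaw) Ry(pitch) Rx(roll)).
In Python, from workcell import bot gives the robot as it stands. The module is installed in compiled form; this text tells all that it offers.
- The arm moves only by the tool arm_command, never from a script. Its argument "targets" is a list of rows, each a list of 6 numbers: the shift along the tool's x, y, z in mm, then the turn, a rotation vector about the tool's x, y, z in degrees. In form: [[x, y, z, wx, wy, wz], ...]. A call has 1 to 8 rows; each row shifts and turns the pose as measured when the row begins, along the tool's axes as they then stand; what a row does not reach is not made up. A row lasts 1/10 s, in which the tool goes at most 50 mm and 8.59 degrees, less where a joint would pass 70% of its speed; a pose out of reach is approached as far as the arm can. A call is refused whole if a number of a shift passes 50 or a number of a turn 8.59, either way. A call with a gripper value outside its range is refused whole. "grip" is the opening in per cent of the stroke, from 0 (shut) to 100 (fully open), set as the call begins (left out, the last holds). The fingers move at their own pace and stop on an object; "grip_force" is the grip in N (left out, the last holds). Time passes only in rows, so rows that do not move let the fingers close. It gives the time, the measured TCP pose, the force and the opening at its end, in the units of the state.
- bot.observe(): the state, without advancing time (a new reading comes with each control period).
- bot.grab_frame(name): name is "side" or "top"; returns a dict with "color" (384x512x3 uint8, red, green, blue), "depth" (384x512 float32, m along the optical axis (not along the pixel's ray), 0 where there is no reading), "fov_y" (degrees; the focal length in pixels is half the picture's height over the tangent of half this angle, whatever the lens; pixels are square), "cx", "cy" (the principal point, pixels), "R" (3x3) and "t" (3): a world point X has camera coordinates R X + t. Camera axes: x right, y down, z forward; pixel columns grow to the right and rows downward; lengths in m; the calibration is good to about 2 mm. A picture is of the moment at which its call begins.
- bot.job_done(): hands the job in, once; it reports no verdict.
The state is a dict: "clock": time; "qpos": joint angles; "qd": joint speeds; "joint_efforts": joint torques, N m; "position": TCP position; "tool_rot": TCP orientation; "force": force on the tool from outside, world axes, zero at the start; "moment": the same for the moment, N m; "grip_width": finger opening in m.
Only numpy, scipy, OpenCV 4.12 (cv2) and the standard library are available. Lean on these libraries where they do the work, as an engineer would, in place of code of your own. Each camera call takes 0.05 s, during which the arm holds its last target. There are 200 camera calls.

### The job

The hub on the ratchet indexing fixture was advanced one notch too far. With a fingertip push the pawl's upright thumb lever outward, away from the wheel, so that the pawl lifts well clear of the teeth; then push the wheel back by one notch (clockwise seen from above) with a fingertip against one of its upright pins, and push the lever back in until the pawl is fully seated in the new notch. Nothing needs to be picked up: leave the gauges and the V-block standing where they are.

Things in the scene. Friction and masses are not known exactly. Their poses are not given: they have to be found in the camera images.
- indexer: Ratchet indexing fixture, bolted down; origin on the work surface under the wheel's axis. Grey base 210 mm along its x, y from -110 to +160 mm, 20 mm thick. The pawl stands at its +y side, on a level pivot parallel to its x axis at y = +133 mm, 70 mm above the surface, between two cheeks 80 mm high. All this in its own frame, which is turned about the vertical.
- wheel (a joint): Angle of the wheel in rad, 0 at about the start, growing anticlockwise seen from above; one notch back is -0.52. It turns stiffly (about 1.5 N at a pin) and stays where it is left. With the pawl in, it has a play of about 2 to 3 degrees; clockwise it is blocked by the pawl. No spring.
- pawl (a joint): Angle of the pawl in rad: 0 is fully seated (a stop); it grows as the nose lifts and the lever swings outward, up to 0.9. The nose clears the tooth tips from 0.2 on. The pivot is stiff (about 2 N at the lever) and the pawl stays where it is left. The nose is oiled and, pressed onto a tooth's slope, slides down it and so turns the wheel clockwise, until it is seated.
- lever_top (a point): Middle of the top edge of the pawl's upright thumb lever, 56 mm above the pivot (126 mm above the surface when seated). Steel plate, 7 mm thick along the fixture's y; its upper 32 mm are 30 mm wide along x. Pushed to the fixture's +y (outward) it lifts the pawl, to -y it lowers it. The pawl's arm (16 mm wide, 10 mm thick) runs from the pivot towards the wheel and rises as it lifts.
- pawl_tip (a point): Middle of the underside of the pawl's nose, 45 mm from the pivot towards the wheel's axis, 53 mm above the surface when seated; the nose is 9 mm wide, 14 mm long, its underside rounded.
- wheel_axis (a point): Centre of the dark steel wheel at its flat top, 50 mm above the surface. The wheel lies level, 198 mm across. On its rim (79 to 97 mm from the axis) stand 12 saw teeth, 12 mm high, one every 30 degrees: one side steep, the other a long gentle slope. An aluminium hub is fixed on its centre: flange 52 mm across, boss 32 mm, top 97 mm above the surface.
- pin0 (a point): Centre of the top of an upright steel pin on the wheel, 12 mm in diameter, 45 mm high (its top 95 mm above the surface), 55 mm from the wheel's axis; at the start on the side away from the pawl.
- pin1 (a point): The same for the second pin, 120 degrees further anticlockwise.
- pin2 (a point): The same for the third pin, 120 degrees further anticlockwise again.
- ring_gauge: Loose steel ring gauge lying flat, 64 mm outside, 36 mm bore, 24 mm high; origin at the centre of its underside. To be left alone.
- plug_gauge: Loose steel plug gauge standing upright, 40 mm across at its foot, 92 mm high; origin at the centre of its underside. To be left alone.
- v_block: Loose dark steel V-block, 50 by 45 mm, 36 mm high with a groove along its top; origin at the centre of its underside. To be left alone.

How it is judged:
By the outcome, as a careful person would: the job done as asked, in the order asked, and still so for the second after the job is handed in, with the robot touching nothing.
It also fails if it takes over 62 s, if anything falls off the work surface, if the arm or the gripper's body presses on something with over 40 N, if the wrist force passes 120 N, or if a joint passes its speed limit or range.

## Working session

There is one attempt and no reset: what is moved stays moved. The work goes in short steps, Python scripts to look and compute and a tool call to move; the robot and the scene stay as the last step left them, time stands still between calls to the robot, and variables do not carry over. Pictures are saved under pics/ and viewed, about 8 in all and at most 12, crops included, and the job is handed in when it is done.

Besides the shell and the picture viewer there is one more tool, called after "Emit:" by a JSON object that holds its "fn" and its "kwargs", one argument or row to a line. arm_command: Moves the arm, as the interface text tells. Its arguments: {"type":"object","properties":{"targets":{"type":"array"},"grip":{"type":"number"},"grip_force":{"type":"number"}},"required":["targets"]}

```bash
mkdir -p pics; cat > h.py <<'E'
import numpy as np, cv2
from workcell import bot
def grab(n):
    f=bot.grab_frame(n); f['f']=f['color'].shape[0]/2/np.tan(np.radians(f['fov_y'])/2)
    d=f['depth']; v,u=np.mgrid[:d.shape[0],:d.shape[1]]
    c=np.stack([(u-f['cx'])/f['f']*d,(v-f['cy'])/f['f']*d,d],-1)
    f['W']=(c-f['t'])@f['R']; f['W'][d==0]=np.nan
    return f
def save(img,name,s=1.5):
    cv2.imwrite('pics/'+name,cv2.resize(cv2.cvtColor(img,cv2.COLOR_RGB2BGR),None,fx=s,fy=s,interpolation=cv2.INTER_CUBIC))
def proj(f,X):
    c=f['R']@np.array(X)+f['t']; return c[:2]/c[2]*f['f']+[f['cx'],f['cy']]
E
python3 - <<'E'
from h import *
s=bot.observe()
for k in ('clock','position','tool_rot','force','grip_width'): print(k,s[k])
for n in ('top','side'):
    f=grab(n); save(f['color'],n+'0.png'); np.save(n+'0.npy',f['W'])
    print(n,f['f'],f['cx'],f['cy'],-f['R'].T@f['t'],f['R'].round(2).tolist(),(f['depth']==0).mean())
E
```

```text
clock 0.0
position [0.20056036 0.59160738 0.24771851]
tool_rot [3.14148866e+00 1.18079976e-03 1.24403447e+00]
force [-0.99978969 -0.07314499 -0.28280915]
grip_width 0.08533296020652716
top 386.46311286110733 257.03945815172983 191.26514705196487 [ 0.44183076 -0.04002873  0.87604308] [[-0.03, -1.0, -0.01], [-0.98, 0.03, -0.19], [0.19, 0.0, -0.98]] 0.004109700520833333
side 362.05413752821806 256.9710642995938 194.01497133608999 [ 0.44929183 -0.66945536  0.48553114] [[0.97, -0.26, -0.02], [-0.15, -0.48, -0.87], [0.21, 0.84, -0.5]] 0.003987630208333333
```

View pics/top0.png

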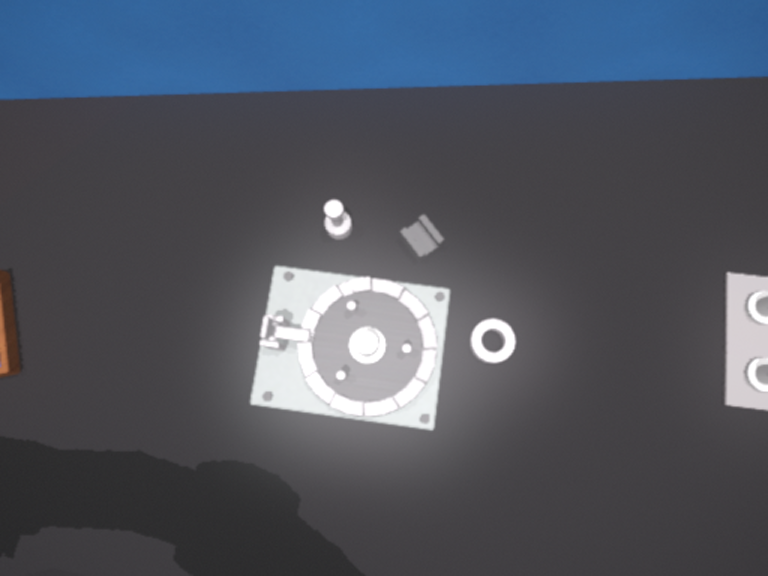

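View pics/side0.png

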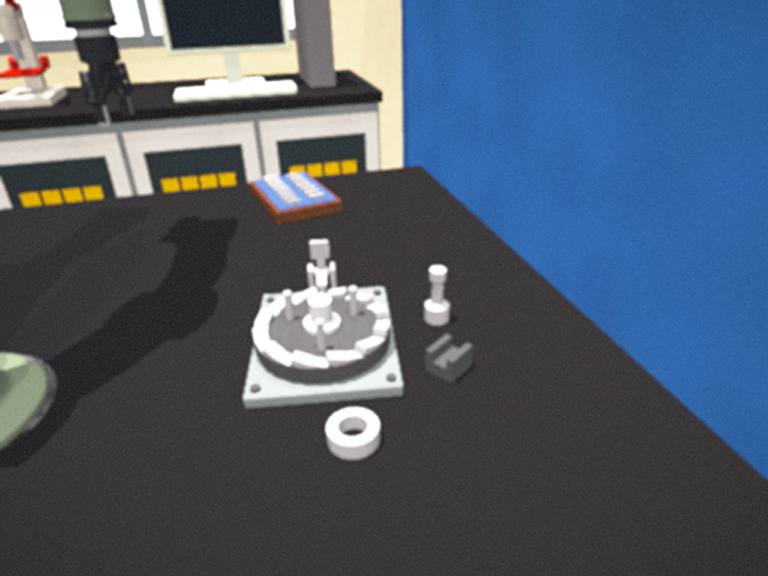

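```bash
python3 - <<'E'
from h import *
for n in ('top','side'):
    W=np.load(n+'0.npy'); z=W[...,2]
    reg=(W[...,0]>.3)&(W[...,0]<.75)&(W[...,1]>-.3)&(W[...,1]<.3)
    for lo,hi in ((.083,.2),(.012,.028)):
        m=(reg&(z>lo)&(z<hi)).astype(np.uint8)
        k,l,st,c=cv2.connectedComponentsWithStats(m,connectivity=8)
        for i in range(1,k):
            if st[i,4]<6: continue
            P=W[l==i]; print(n,lo,st[i,4],c[i].round(1),'mean',P.mean(0).round(4),'med',np.median(P,0).round(4),'min',P.min(0).round(3),'max',P.max(0).round(3))
        if lo<.02:
            P=W[(m>0)&(W[...,1]>-.105)&(W[...,1]<.2)]; r=cv2.minAreaRect((P[:,:2]*1000).astype(np.float32)); print(n,'base',r)
    m=reg&(z>.047)&(z<.065)&(W[...,1]>-.13)
    P=W[m][:,:2]*1000; print(n,'wheel circ',cv2.minEnclosingCircle(P.astype(np.float32)),cv2.fitEllipse(cv2.convexHull(P.astype(np.float32))))
f=grab('top'); i=f['color'][165:295,155:315]; save(i,'top_crop.png',4.5)
E
```

```text
top 0.083 120 [222.6 139.6] mean [0.7087 0.0333 0.0913] med [0.7084 0.0328 0.0916] min [0.698 0.022 0.083] max [0.721 0.045 0.096]
top 0.083 31 [234.4 203.7] mean [0.5694 0.0103 0.0941] med [0.5687 0.011  0.0947] min [0.564 0.005 0.084] max [0.575 0.015 0.097]
top 0.083 105 [178.1 218.8] mean [0.5389 0.1207 0.1159] med [0.5391 0.1204 0.122 ] min [0.526 0.117 0.083] max [0.554 0.127 0.128]
top 0.083 199 [244.2 228.4] mean [ 0.518  -0.009   0.0964] med [ 0.5182 -0.0087  0.0967] min [ 0.503 -0.025  0.086] max [0.533 0.006 0.101]
top 0.083 28 [271.1 232.2] mean [ 0.509  -0.063   0.0946] med [ 0.5093 -0.0628  0.095 ] min [ 0.504 -0.069  0.084] max [ 0.513 -0.059  0.099]
top 0.083 30 [227.5 250.2] mean [0.4756 0.0256 0.0937] med [0.4759 0.0259 0.0946] min [0.47  0.021 0.083] max [0.48  0.031 0.097]
top 0.012 51 [227.1 154.2] mean [0.6969 0.0297 0.0214] med [0.6948 0.0281 0.0216] min [0.69  0.014 0.012] max [0.712 0.051 0.028]
top 0.012 263 [281.4 159.2] mean [ 0.6817 -0.0945  0.0202] med [ 0.6814 -0.0943  0.02  ] min [ 0.65  -0.126  0.012] max [ 0.711 -0.062  0.028]
top 0.012 1275 [199.7 1
[... 2023 characters left out ...]
 [214.9 253.9] mean [ 0.5044 -0.092   0.0191] med [ 0.5016 -0.0988  0.0191] min [ 0.399 -0.133  0.012] max [0.629 0.021 0.028]
side 0.012 301 [297.2 240. ] mean [ 0.6777 -0.0978  0.02  ] med [ 0.675  -0.0971  0.0195] min [ 0.649 -0.125  0.012] max [ 0.718 -0.067  0.028]
side 0.012 714 [234.5 286.8] mean [ 0.5227 -0.1955  0.0212] med [ 0.5228 -0.1979  0.0227] min [ 0.492 -0.224  0.012] max [ 0.555 -0.159  0.026]
side base ((573.8975830078125, 8.5098876953125), (271.1426086425781, 315.65087890625), 80.90982818603516)
side wheel circ ((569.409423828125, 0.6889257431030273), 150.54098510742188) ((568.9334716796875, 20.103681564331055), (214.1203155517578, 322.73468017578125), 118.62071990966797)
```

View pics/top_crop.png

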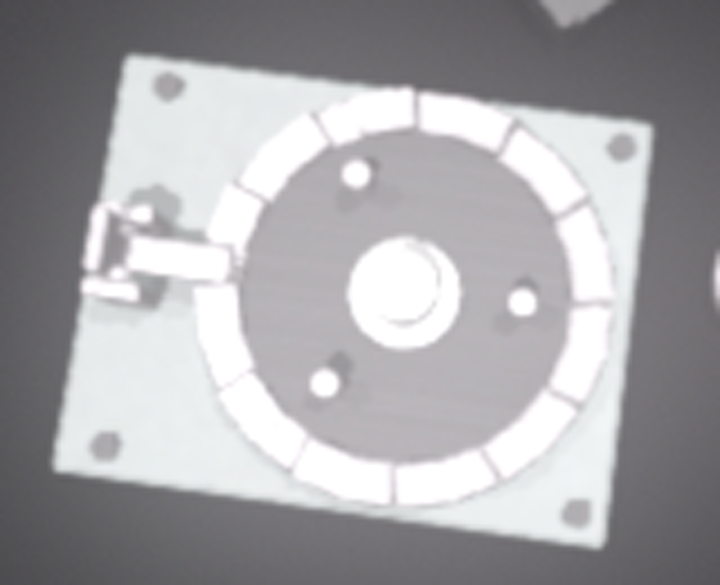

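The top crop shows the pawl on the left with its lever near (100,250). Pin0 is at (522,300), pin1 at (355,175), pin2 at (325,382) and the hub at (404,290). That puts the axis at about (0.518, -0.009) with the fixture yawed about -9.3°. I'll align the tool with the fixture and start moving.

Emit:
{"fn": "arm_command", "kwargs": {
  "targets": [
    [0,0,0,0,0,-4.7],
    [0,0,0,0,0,-4.7],
    [-34,31,0,0,0,0],
    [-34,31,0,0,0,0],
    [-34,31,0,0,0,0],
    [-34,31,0,0,0,0],
    [-34,31,0,0,0,0],
    [-34,31,0,0,0,0]
  ],
  "grip": 0
}}

```text
clock: 0.95
position: [0.3526, 0.3574, 0.2453]
tool_rot: [-3.139, 0.002, 1.425]
force: [1.5, 0.9, 0.0]
grip_width: -0.0001
```

```bash
cat >> h.py <<'E'
from scipy.spatial.transform import Rotation as Ro
PSI=np.radians(-9.3); A=np.array([.518,-.009])
F=np.array([[np.cos(PSI),-np.sin(PSI)],[np.sin(PSI),np.cos(PSI)]])
def fix(p): return (np.asarray(p)[...,:2]-A)@F
def togo(x,y,ztip):
    "mm in tool axes to bring the fingertips to fixture x,y (mm) and tip height (mm)"
    s=bot.observe(); R=Ro.from_euler('xyz',s['tool_rot']); p=np.array(s['position'])
    g=np.r_[A+F@(np.array([x,y])/1e3),(ztip+17)/1e3]
    D=np.eye(3); D[:2,:2]=F; want=Ro.from_matrix(D@np.array([[0,1,0],[1,0,0],[0,0,-1.]]))
    print('t',s['clock'],'tip fix mm',(fix(p)*1e3).round(1),round(p[2]*1e3-17,1),'togo',(R.inv().apply(g-p)*1e3).round(1),'turn',np.degrees((R.inv()*want).as_rotvec()).round(2),'F',np.round(s['force'],1),'w',round(s['grip_width'],4))
E
python3 -c "
from h import *
togo(0,95,190)"
```

```text
t 0.95 tip fix mm [-222.4  334.9] 228.3 togo [-243.4  218.5   38.2] turn [-0.17  0.14  0.96] F [1.5 0.9 0. ] w -0.0001
```

Emit:
{"fn": "arm_command", "kwargs": {
  "targets": [
    [-34,30,0,0,0,1],
    [-34,30,0,0,0,0],
    [-34,30,0,0,0,0],
    [-34,30,0,0,0,0],
    [-34,30,5,0,0,0],
    [-34,30,10,0,0,0],
    [-30,28,20,0,0,0],
    [0,0,0,0,0,0]
  ]
}}

```text
clock: 1.75
position: [0.5275, 0.0749, 0.2098]
tool_rot: [3.142, 0.003, 1.401]
force: [-0.7, 1.2, 0.2]
grip_width: 0.0001
```

```bash
python3 -c "
from h import *
togo(0,95,150)"
```

```text
t 1.75 tip fix mm [-4.1 84.3] 192.8 togo [10.8  4.1 42.7] turn [-0.    0.18 -0.45] F [-0.7  1.2  0.2] w 0.0001
```

Emit:
{"fn": "arm_command", "kwargs": {
  "targets": [
    [5,4,30,0,0,-0.4],
    [4,0,30,0,0,0],
    [0,0,25,0,0,0],
    [0,0,0,0,0,0]
  ]
}}

```text
clock: 2.15
position: [0.5337, 0.0816, 0.1219]
tool_rot: [3.141, 0.003, 1.404]
force: [0.1, 0.2, 1.4]
grip_width: -0.0001
```

```bash
python3 - <<'E'
from h import *
togo(0,95,106)
f=grab('side'); save(f['color'][110:240,140:300],'s1.png',4.5)
E
```

```text
t 2.15 tip fix mm [ 0.9 91.9] 104.9 togo [ 3.1 -0.9 -1.1] turn [ 0.02  0.16 -0.24] F [0.1 0.2 1.4] w -0.0001
```

View pics/s1.png

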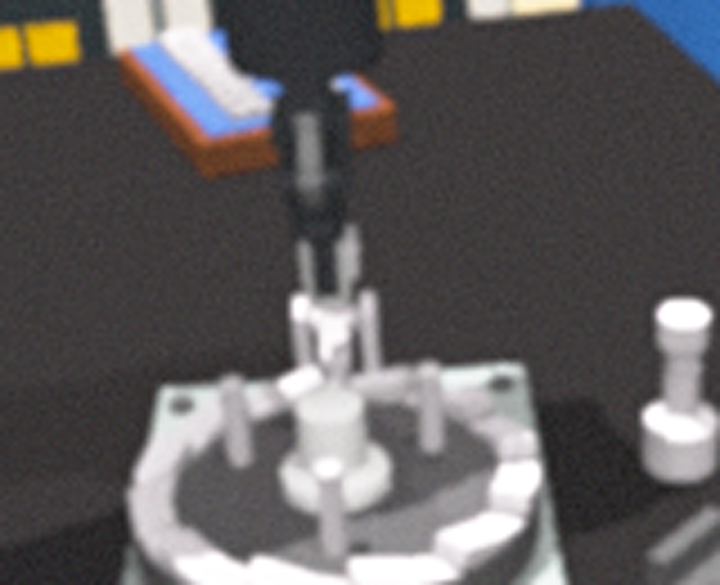

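The finger at (325,260) is in front of the lever, with the side camera looking over the wheel. I'll push outward now.

Emit:
{"fn": "arm_command", "kwargs": {
  "targets": [
    [10,0,0,0,0,0],
    [8,0,0,0,0,0],
    [6,0,0,0,0,0],
    [6,0,0,0,0,0],
    [6,0,0,0,0,0],
    [6,0,0,0,0,0],
    [6,0,0,0,0,0]
  ]
}}

```text
clock: 2.9
position: [0.5446, 0.1332, 0.1284]
tool_rot: [3.135, 0.0, 1.404]
force: [-0.1, -3.2, -1.5]
grip_width: 0.0001
```

```bash
python3 - <<'E'
from h import *
togo(0,136,105)
for n in ('top','side'):
    f=grab(n); W=f['W']; w=fix(W)*1e3; z=W[...,2]*1e3
    m=(abs(w[...,0])<8)&(w[...,1]>75)&(w[...,1]<118)&(z>50)&(z<100)
    print(n,m.sum()); 
    for y in range(80,118,5):
        k=m&(abs(w[...,1]-y)<2.5)
        if k.any(): print(y,np.median(z[k]).round(1),z[k].max().round(1),end=' | ')
E
```

```text
t 2.9 tip fix mm [  3.3 144.7] 111.4 togo [-8.7 -3.3  6.3] turn [ 0.39  0.03 -0.26] F [-0.1 -3.2 -1.5] w 0.0001
top 134
80 53.4 86.7 | 85 87.2 96.4 | 90 95.1 99.2 | 95 95.3 99.6 | 100 92.8 96.1 | 105 90.2 93.9 | 110 87.6 89.2 | 115 84.2 87.8 | side 57
80 84.5 84.8 | 85 87.3 92.4 | 90 91.3 98.6 | 95 93.9 96.9 | 100 51.1 52.0 | 105 89.5 89.5 |
```

The pawl is lifted to about 0.53 rad, going by the slope of its arm. Next I'll retreat, rise and go over to pin0.

Emit:
{"fn": "arm_command", "kwargs": {
  "targets": [
    [-6,0,-4,0,0,0],
    [-5,0,-20,0,0,0],
    [-20,5,-25,0,0,0],
    [-40,8,0,0,0,0],
    [-40,8,0,0,0,0],
    [-40,8,0,0,0,0],
    [-40,4,0,0,0,0],
    [0,0,0,0,0,0]
  ]
}}

```text
clock: 3.8
position: [0.5452, -0.0691, 0.1818]
tool_rot: [3.131, -0.001, 1.406]
force: [0.9, 0.9, -0.4]
grip_width: -0.0001
```

```bash
python3 -c "
from h import *
togo(32,-57,100)"
```

```text
t 3.8 tip fix mm [ 36.5 -54.9] 164.8 togo [-2.2 -5.2 64.7] turn [ 0.6  -0.07 -0.12] F [ 0.9  0.9 -0.4] w -0.0001
```

Emit:
{"fn": "arm_command", "kwargs": {
  "targets": [
    [-2,-4,35,0.5,0,0],
    [0,0,35,0,0,0],
    [0,0,24,0,0,0],
    [0,0,0,0,0,0]
  ]
}}

```text
clock: 4.2
position: [0.542, -0.0736, 0.0875]
tool_rot: [3.135, -0.002, 1.401]
force: [0.9, 1.2, 1.0]
grip_width: -0.0004
```

```bash
cat >> h.py <<'E'
def pins():
    f=grab('top'); W=f['W']; z=W[...,2]; w=fix(W)*1e3; r=np.hypot(w[...,0],w[...,1])
    m=((r>42)&(r<68)&(z>.083)&(z<.1)).astype(np.uint8)
    k,l,st,c=cv2.connectedComponentsWithStats(m,connectivity=8)
    for i in range(1,k):
        if st[i,4]>5:
            p=w[l==i].mean(0); print('pin?',st[i,4],p.round(1),'ang',np.degrees(np.arctan2(p[1],p[0])).round(1))
    return f
E
python3 - <<'E'
from h import *
togo(32,-57,70); f=pins(); save(f['color'][165:295,155:315],'t2.png',4)
E
```

```text
t 4.2 tip fix mm [ 34.1 -59.9] 70.5 togo [ 2.8 -2.2  0.5] turn [ 0.38 -0.12 -0.43] F [0.9 1.2 1. ] w -0.0004
pin? 17 [46.8 29.4] ang 32.2
pin? 24 [-47.3  28.3] ang 149.1
```

View pics/t2.png

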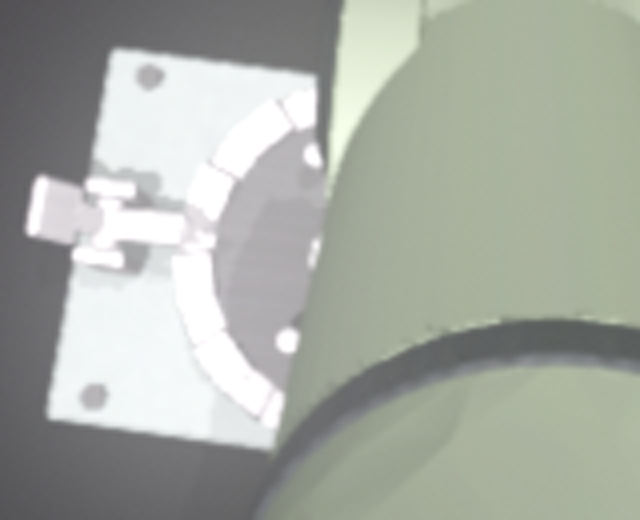

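The lever at (45,205) leans outward and the pawl is up. Pin2 at (287,340) stays in view, so I can use it to follow the wheel's angle. I'll push pin0 clockwise.

Emit:
{"fn": "arm_command", "kwargs": {
  "targets": [
    [2,-8,0,0,0,-0.4],
    [0,-6,0,0,0,0],
    [0,-5,0,0,0,0],
    [0,-5,0,0,0,0],
    [0,-5,0,0,0,0],
    [0,-4,0,0,0,0]
  ]
}}

```text
clock: 4.85
position: [0.5111, -0.0656, 0.0941]
tool_rot: [3.124, -0.004, 1.409]
force: [2.8, 0.9, -2.0]
grip_width: 0.0003
```

```bash
python3 -c "
from h import *
togo(-9,-57,70);pins()"
```

```text
t 4.85 tip fix mm [  2.4 -56.9] 77.1 togo [ -0.1 -11.5   6.9] turn [ 1.   -0.21  0.02] F [ 2.8  0.9 -2. ] w 0.0003
pin? 29 [-37.9  39.3] ang 134.0
```

Emit:
{"fn": "arm_command", "kwargs": {
  "targets": [
    [0,-4,3,0.5,0,0],
    [0,-3,3,0.5,0,0],
    [0,-2,0,0,0,0]
  ]
}}

```text
clock: 5.2
position: [0.5017, -0.064, 0.0878]
tool_rot: [-3.141, -0.004, 1.409]
force: [1.9, -0.6, -0.8]
grip_width: -0.0002
```

```bash
python3 -c "
from h import *
togo(-9,-57,70);pins()"
```

```text
t 5.2 tip fix mm [ -7.2 -56.9] 70.8 togo [-0.1 -1.8  0.8] turn [-0.04 -0.22  0.02] F [ 1.9 -0.6 -0.8] w -0.0002
pin? 30 [-30.3  45.4] ang 123.8
```

Emit:
{"fn": "arm_command", "kwargs": {
  "targets": [
    [0,-2,0,0,0,0],
    [0,0,0,0,0,0]
  ]
}}

```text
clock: 5.45
position: [0.4989, -0.0637, 0.0877]
tool_rot: [-3.14, -0.004, 1.409]
force: [-0.3, -0.3, -0.5]
grip_width: -0.0001
```

```bash
python3 -c "
from h import *
togo(-9,-57,70);pins();pins()"
```

```text
t 5.45 tip fix mm [-10.  -57.1] 70.7 togo [0.1 1.  0.7] turn [-0.09 -0.2   0.01] F [-0.3 -0.3 -0.5] w -0.0001
pin? 30 [-28.2  46.4] ang 121.3
pin? 31 [-28.4  46.3] ang 121.5
```

The wheel has turned about -28°. I'll retreat, rise and cross over to the outer side of the lever.

Emit:
{"fn": "arm_command", "kwargs": {
  "targets": [
    [0,5,0,0,0,0],
    [0,4,-30,0,0,0],
    [0,0,-40,0,0,0],
    [20,0,-25,0,0,0],
    [42,0,0,0,0,0],
    [44,0,0,0,0,0],
    [44,0,0,0,0,0],
    [44,0,0,0,0,0]
  ]
}}

```text
clock: 6.35
position: [0.5431, 0.1254, 0.1883]
tool_rot: [-3.141, -0.002, 1.397]
force: [0.6, -0.5, -0.2]
grip_width: 0.0001
```

Emit:
{"fn": "arm_command", "kwargs": {
  "targets": [
    [40,0,0,0,0,0],
    [18,0,0,0,0,0],
    [0,0,0,0,0,0]
  ]
}}

```text
clock: 6.65
position: [0.5536, 0.1918, 0.1883]
tool_rot: [-3.141, -0.005, 1.404]
force: [0.3, -0.5, -0.2]
grip_width: 0.0002
```

```bash
python3 - <<'E'
from h import *
togo(0,200,100);f=pins()
W=f['W']; w=fix(W)*1e3; z=W[...,2]*1e3
m=(abs(w[...,0])<10)&(w[...,1]>140)&(w[...,1]<172)&(z>85)&(z<130); print('lever',m.sum(), w[m].max(0) if m.any() else '', z[m].max() if m.any() else '')
save(f['color'][150:295,115:315],'t3.png',3.8)
E
```

```text
t 6.65 tip fix mm [  2.6 203.9] 171.3 togo [-4.3 -2.6 71.3] turn [-0.06 -0.26 -0.23] F [ 0.3 -0.5 -0.2] w 0.0002
pin? 30 [54.7  1.1] ang 1.2
pin? 31 [-28.4  46.3] ang 121.5
pin? 27 [-26.  -47.9] ang -118.5
lever 139 [  9.94929487 161.55263357] 122.3144270942693
```

View pics/t3.png

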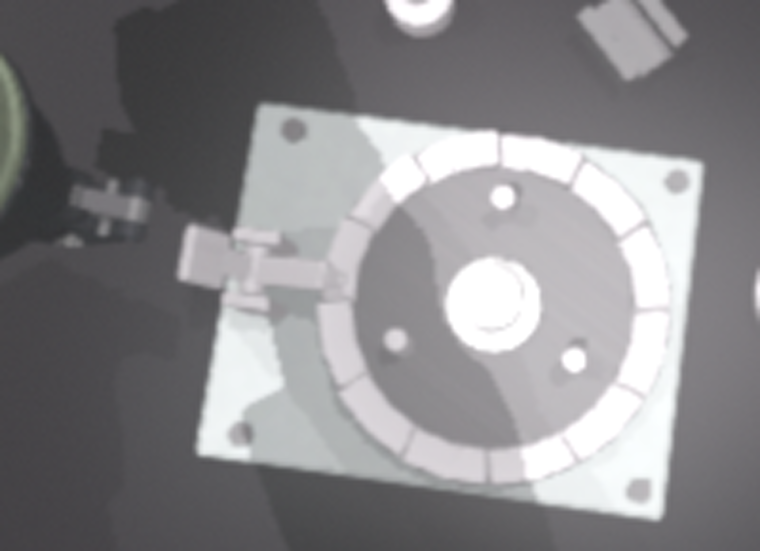

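All three pins are at 1.2 to 1.5° short of one full notch, so the wheel has turned -28.3°. The lever top is at (205,255) and the finger hangs outside it at (110,205). I'll descend and push in.

Emit:
{"fn": "arm_command", "kwargs": {
  "targets": [
    [-2,-2,40,0,0,0],
    [0,-1,30,0,0,0],
    [0,0,3,0,0,0],
    [-10,0,0,0,0,0],
    [-7,0,1,0,0,0],
    [-7,0,1,0,0,0],
    [-6,0,1,0,0,0],
    [-6,0,1,0,0,0]
  ]
}}

```text
clock: 7.5
position: [0.5473, 0.1449, 0.1152]
tool_rot: [3.135, -0.006, 1.397]
force: [0.6, 1.1, 1.4]
grip_width: -0.0002
```

```bash
python3 -c "
from h import *
togo(0,151,98);pins()"
```

```text
t 7.5 tip fix mm [  4.  156.6] 98.2 togo [-5.7 -3.9  0.1] turn [ 0.37 -0.35 -0.68] F [0.6 1.1 1.4] w -0.0002
pin? 29 [54.8  1.1] ang 1.1
pin? 31 [-28.4  46.3] ang 121.5
pin? 27 [-26.  -47.9] ang -118.4
```

Emit:
{"fn": "arm_command", "kwargs": {
  "targets": [
    [-3,-2,0,0,0,0],
    [-3,0,0,0,0,0],
    [-3,0,0,0,0,0],
    [-3,0,0,0,0,0]
  ]
}}

```text
clock: 7.95
position: [0.5448, 0.1402, 0.1155]
tool_rot: [3.13, -0.017, 1.402]
force: [6.0, 18.6, -8.5]
grip_width: -0.0001
```

```bash
python3 -c "
from h import *
togo(0,145,98);pins()"
```

```text
t 7.95 tip fix mm [  2.3 151.5] 98.5 togo [-6.6 -2.3  0.4] turn [ 0.65 -0.95 -0.38] F [ 6.  18.6 -8.5] w -0.0001
pin? 30 [54.6  1.1] ang 1.1
pin? 31 [-28.4  46.3] ang 121.5
pin? 27 [-26.  -47.9] ang -118.4
```

The push is stalled at about 19 N with y = 151.5, which matches the expected seat at 151. I'll press once more, then withdraw and check.

Emit:
{"fn": "arm_command", "kwargs": {
  "targets": [
    [-4,0,0,0,0,0],
    [-4,0,0,0,0,0],
    [-4,0,0,0,0,0]
  ]
}}

```text
clock: 8.3
position: [0.5446, 0.1401, 0.1157]
tool_rot: [3.125, -0.031, 1.412]
force: [7.2, 22.5, -8.1]
grip_width: -0.0003
```

Emit:
{"fn": "arm_command", "kwargs": {
  "targets": [
    [8,0,0,0,0,0],
    [15,0,0,0,0,0],
    [20,0,-20,0,0,0],
    [20,0,-40,0,0,0],
    [40,0,-40,0,0,0],
    [40,0,-20,0,0,0],
    [0,0,0,0,0,0]
  ]
}}

```text
clock: 9.0
position: [0.5627, 0.2815, 0.2393]
tool_rot: [3.129, -0.028, 1.412]
force: [-1.1, 0.6, -2.7]
grip_width: -0.0003
```

```bash
cat > chk.py <<'E'
from h import *
def prof(W):
    w=fix(W)*1e3; z=W[...,2]*1e3
    m=(abs(w[...,0])<12)&(w[...,1]>110)&(w[...,1]<165)&(z>112)&(z<135); print('lever n',m.sum(),'med y',np.median(w[m][:,1]).round(1),'med z',np.median(z[m]).round(1),'max z',z[m].max().round(1))
    for y in range(85,125,5):
        k=(abs(w[...,0])<6)&(abs(w[...,1]-y)<2.5)&(z>56)&(z<105)
        if k.sum()>2: print(y,np.median(z[k]).round(1),end=' | ')
    print()
togo(0,151,98)
for n in ('top','side'):
    print(n,'start'); prof(np.load(n+'0.npy')); f=pins() if n=='top' else grab(n); print('now'); prof(f['W'])
    save(f['color'][110:290,120:320],n+'_end.png',3)
E
python3 chk.py
```

```text
t 9.0 tip fix mm [ -2.8 293.9] 222.3 togo [-146.3    0.8  120.3] turn [ 0.7  -1.59  0.18] F [-1.1  0.6 -2.7] w -0.0003
top start
lever n 61 med y 131.4 med z 125.1 max z 128.4
85 74.2 | 90 75.0 | 95 75.0 | 100 74.2 | 105 75.5 | 110 75.3 | 115 75.2 | 120 75.3 | 
pin? 30 [54.7  0.8] ang 0.8
pin? 31 [-28.4  46.3] ang 121.5
pin? 27 [-26.  -47.9] ang -118.5
now
lever n 60 med y 131.4 med z 124.8 max z 129.1
85 74.6 | 90 76.3 | 95 75.6 | 100 75.7 | 105 75.1 | 110 75.4 | 115 74.6 | 120 75.3 | 
side start
lever n 55 med y 132.4 med z 119.6 max z 125.3
85 67.8 | 90 74.2 | 95 73.9 | 100 74.5 | 105 74.0 | 110 73.9 | 115 73.9 | 120 74.1 | 
now
lever n 57 med y 132.5 med z 119.2 max z 125.6
85 67.6 | 90 74.1 | 95 74.2 | 100 73.8 | 105 74.4 | 110 74.4 | 115 73.8 | 120 73.5 |
```

View pics/top_end.png

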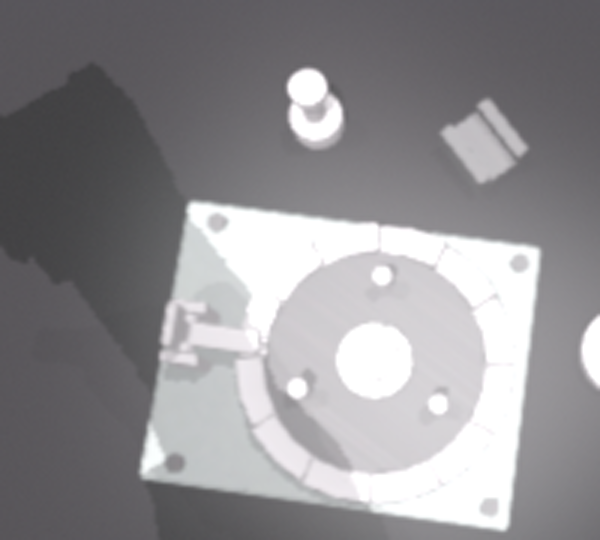

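The lever is upright again at (175,335) with the pawl level. The pins have moved one notch, to (382,275), (297,387) and (438,404). The gauges and V-block are standing and the robot is clear, so I'm handing in.

```bash
python3 -c "
from h import *
print(bot.job_done()); print(bot.observe()['clock'])"
```

```text
the job is handed in; nothing more can be done
None
the job is handed in; nothing more can be done
```

The wheel is back one notch with the pawl seated, and I handed the job in at about 9 s on the robot's clock. With the closed fingertips I pushed the lever out, lifting the pawl to about 0.53 rad. I then pushed pin0 clockwise and pushed the lever back in until it stopped at about 22 N.

**Pawl:** after withdrawing, the lever position and the height of the pawl's arm match the seated readings from the start to within about 1 mm.

**Wheel:** it turned about -28.3° (-0.49 rad), so it is about 1.7° short of a full 30° notch. That is within the stated 2–3° of play. It did not turn further as the pawl went in, and I did not test the notch by pushing the wheel against the pawl.

**Gauges and V-block:** they look untouched in the last picture. The ring gauge is only partly in that view, and I did not measure their positions again.

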